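# Nip the glued pads in the bench press

### The arm

A 6-joint arm with a two-finger parallel gripper is mounted at the origin on the work surface. World frame = base frame: x ahead of the robot, y to its left, z up, the work surface at z = 0. Lengths are in m, angles in rad, forces in N, time in s.
With the tool pointing down it reaches from about 0.375 to 0.9 m from the base axis. Payload 3.1 kg.
Tool frame: the origin (TCP) lies on the centre line of the jaws, within the pads' length; the fingertips stand 8 mm ahead of it and the grasp point (between the pads) lies 11 mm behind it; z points along the fingers, y is the line along which they close (so a half turn about z gives the same grasp; the last joint's range is limited). The gripper opens to 87 mm and grips with 3 to 60 N. Pads are 19 mm wide; open, the fingers measure 117 mm over their backs; the gripper's body (75 mm by 190 mm) begins 51 mm behind the grasp point.
Start: joints at [-0.178, 0.527, 1.433, -0, 1.181, -0.178], TCP at [0.625, 0, 0.231] pointing down, gripper open.
Joint ranges: [-3.08, 3.08], [-0.75, 2.2], [0.22, 2.44], [-1.43, 4.57], [0, 2.65], [-2.85, 2.85]. Speed limits (rad/s): [2.79, 2.79, 3.14, 3.14, 3.14, 3.14].

### API

Orientations are given as a unit quaternion [x, y, z, w].
In Python, from rig import robot gives the robot as it stands. The module is installed in compiled form; this text tells all that it offers.
- The arm moves only by the tool send_rows, never from a script. Its argument "increments" is one flat list of numbers, 7 for each row, row after row: the turn, a rotation vector about the world's x, y, z in rad, then the shift along the world's x, y, z in cm, then the opening, from 0 (shut) to 1 (fully open). A call has 1 to 20 rows; each row shifts and turns the commanded pose from where the row before left it; what a row does not reach is not made up. A row lasts 1/12 s, in which the tool goes at most 41.7 mm and 7.16 degrees, less where a joint would pass 70% of its speed; a pose out of reach is approached as far as the arm can. A call is refused whole if a number of a shift passes 4.17 or a number of a turn 0.125, either way. A call with a gripper value outside its range is refused whole. The fingers move at their own pace and stop on an object; "newtons" is the grip in N (left out, the last holds). Time passes only in rows, so rows that do not move let the fingers close. It gives the time, the measured TCP pose, the force, the opening and the grip force at its end, in the units of the state.
- robot.get_obs(): the state, without advancing time (a new reading comes with each control period).
- robot.camera(name): name is "scene" or "side" or "wrist"; returns a dict with "image" (420x560x3 uint8, red, green, blue), "range_z" (420x560 float32, m along the optical axis (not along the pixel's ray), 0 where there is no reading), "fx", "fy", "cx", "cy" (pixels), "R" (3x3) and "t" (3): a world point X has camera coordinates R X + t. Camera axes: x right, y down, z forward; pixel columns grow to the right and rows downward; lengths in m; the calibration is good to about 2 mm. A picture is of the moment at which its call begins.
- robot.hand_in(): hands the job in; it is judged then, once.
The state is a dict: "time": time; "q": joint angles; "joint_velocities": joint speeds; "joint_torque": joint torques, N m; "position": TCP position; "tool_rot": TCP orientation; "ft_force": force on the tool from outside, world axes, zero at the start; "moment": the same for the moment, N m; "grip_width": finger opening in m; "grip_force": force on a finger pad.
Only numpy, scipy, OpenCV 4.12 (cv2) and the standard library are available. Lean on these libraries where they do the work, as an engineer would, in place of code of your own. Each camera call takes 0.05 s, during which the arm holds its last target. There are 200 camera calls.

### The job

Freshly glued sketch pads lie between their boards in the bench press. Wind the press down by pushing the arms of its handle round with a fingertip, clockwise seen from above, until the platen bears firmly on the stack and the handle stiffens against the finger. Leave it nipped, not forced, without shifting the stack or the things around it, and draw the hand clear.

Things in the scene. Friction and masses are not known exactly. Their poses are not given: they have to be found in the camera images.
- hub (a point): centre of the press handle, on the vertical screw axis at mid-height of its four level arms. Dark steel hub, 50 mm across, from 18 mm below to 19 mm above this point; nothing is above it. x axis along the arm of ball0. It sinks with the platen as the handle turns: 24 mm for each clockwise turn.
- ball0 (a point): centre of the black ball, 32 mm across, at the end of one of the handle's four arms (all alike, 90 degrees apart), 115 mm from the screw axis. Each arm is a round steel rod 14 mm thick, bare from 25 to 99 mm from the axis.
- handle (a joint): handle angle, rad: grows clockwise seen from above, platen down 24 mm a turn; 0 = 40 mm above the stack, about 10.5 = meets it, 10.7 to 11.2 = firmly nipped. Starts with a gap of 12 to 30 mm. Stays where left, but eases back to about 11 if wound further. At 80 mm from the axis it takes 2 to 4 N to turn freely, 5 to 9 N when firmly nipped; over 18 N is forcing it.
- platen: flat dark steel plate, 160 x 220 x 18 mm, that goes straight down on the two columns; origin at the centre of its underside
- stack: four paper pads between two plywood boards, one loose block 150 x 212 x 70 mm, 1.3 kg, lying on the bed of the press; origin at the centre of its underside, so its top is 70 mm above it. The pads give about 1 mm under 60 N.
- press: grey steel press fixed to the counter; origin under its centre, x along its depth (220 mm), y along its width (330 mm). Bed 25 mm thick; two columns 22 mm thick at y = +-135 mm carry a bridge 46 mm deep, top 200 mm up, column nuts to 210, screw bush (68 mm across) to 213. The arms turn above it, axes 282 mm up at joint 0, 242 mm when the platen meets the stack.
- glue_bottle: standing white plastic bottle, 56 mm across, 150 mm tall; origin under its centre; leave it alone
- paste_jar: standing jar, 68 mm across, 75 mm tall; origin under its centre; leave it alone
- tape_roll: roll of paper tape lying flat, 90 mm across, 24 mm high; origin under its centre; leave it alone
- brush: brush lying flat in front of the press; leave it alone

How it is judged:
By the outcome, as a careful person would: the job done as asked, in the order asked, and still so for the second after the job is handed in, with the robot touching nothing.
It also fails if it takes over 64 s, if anything falls off the work surface, if the arm or the gripper's body presses on something with over 40 N, if the wrist force passes 120 N, or if a joint passes its speed limit or range.

## Working session

There is one attempt and no reset: what is moved stays moved. The work goes in short steps, Python scripts to look and compute and a tool call to move; the robot and the scene stay as the last step left them, time stands still between calls to the robot, and variables do not carry over. Pictures are saved under pics/ and viewed, at most 10 in all, crops included, and the job is handed in when it is done.

Besides the shell and the picture viewer there is one more tool, called after ">>>" as a command line: name --argument value ..., lists and objects as JSON in quotes. send_rows: Moves the arm, as the interface text tells. Its arguments: {"type":"object","properties":{"increments":{"type":"array"},"newtons":{"type":"number"}},"required":["increments"]}

```bash
mkdir -p pics
python3 - <<'E'
from rig import robot
import cv2,pickle
o=robot.get_obs(); print(o)
d={}
for n in("scene","side"):
    c=robot.camera(n); d[n]=c
    cv2.imwrite(f"pics/{n}0.png",c["image"][:,:,::-1]); print(n,c["fx"],c["cx"],c["cy"],c["R"],c["t"],-c["R"].T@c["t"])
pickle.dump(d,open("d0.pkl","wb"))
E
```

```text
{'time': 0.0, 'q': array([-1.78454378e-01,  5.28468959e-01,  1.43388663e+00,  5.29875897e-06,
        1.18139477e+00, -1.78453646e-01]), 'joint_velocities': array([-5.59994217e-05, -2.81954153e-04, -1.42373088e-03, -1.57544994e-03,
        1.83752455e-04, -2.42263467e-04]), 'joint_torque': array([-5.45745443e-04, -4.40045428e+01, -1.76593530e+01,  6.32597599e-02,
        5.83207863e-02, -1.53719384e-04]), 'position': array([6.24292369e-01, 1.87096460e-04, 2.29574886e-01]), 'tool_rot': array([ 7.07107341e-01,  7.07105398e-01, -6.13321936e-04, -8.87561066e-04]), 'ft_force': array([-0.44727238, -0.50049612, -0.05810166]), 'moment': array([-0.00310158,  0.01999832, -0.10160181]), 'grip_force': 0.0, 'grip_width': 0.08688241743105807}
scene 468.6174230839203 276.7680912500085 213.94197564495437 [[-0.56521272  0.82485382  0.01227829]
 [ 0.69379788  0.48335634 -0.53386436]
 [-0.44629484 -0.29322827 -0.84548098]] [ 0.27699928 -0.33977353  1.5134722 ] [1.06775251 0.37954061 1.09481791]
side 475.1505825426677 278.3092309439416 219.8893586353416 [[ 7.30407907e-01 -6.83011108e-01  3.40421147e-04]
 [-4.13878361e-01 -4.42995365e-01 -7.95273417e-01]
 [ 5.43331383e-01  5.80733099e-01 -6.06250836e-01]] [-0.35960407  0.43452475  0.84892024] [-0.01874696 -0.5461172   0.860347  ]
```

View pics/scene0.png

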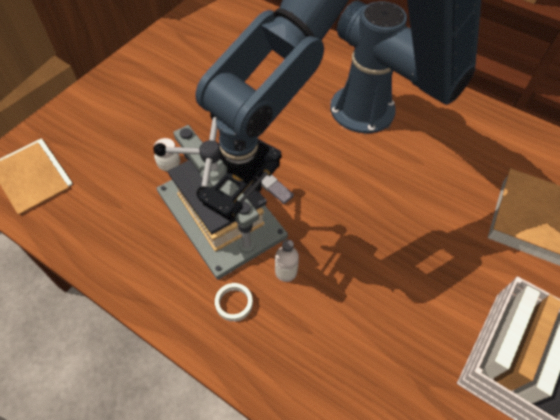

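View pics/side0.png

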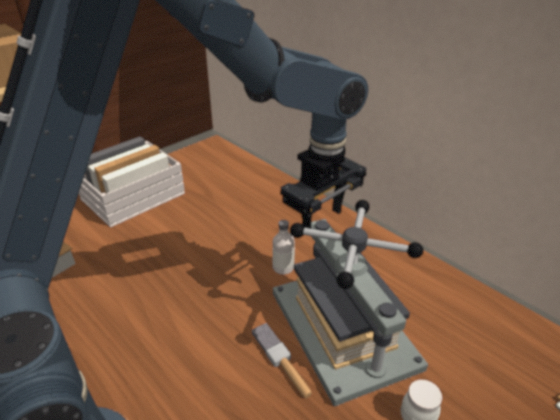

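The side view shows the hub near (354,238) and the balls near (298,230), (363,206), (415,250) and (345,280). The gripper is above and beyond them. The scene view is partly blocked by the arm. I'll triangulate with depth from the side view.

```bash
cat > h.py <<'E'
import numpy as np,cv2
def pix2w(c,u,v,z):
    p=np.array([(u-c["cx"])/c["fx"]*z,(v-c["cy"])/c["fy"]*z,z]); return c["R"].T@(p-c["t"])
def ray_plane(c,u,v,h):
    o=-c["R"].T@c["t"]; d=pix2w(c,u,v,1.)-o; return o+d*(h-o[2])/d[2]
E
python3 - <<'E'
import pickle; from h import *
c=pickle.load(open("d0.pkl","rb"))["side"]
g=c["image"].max(2); P=[]
for u,v in[(298,230),(363,206),(415,250),(345,280)]:
    m=np.zeros(g.shape,bool); m[v-11:v+12,u-11:u+12]=1
    z0=np.median(c["range_z"][v-2:v+3,u-2:u+3])
    m&=(g<60)&(abs(c["range_z"]-z0)<.025)
    n,l,s,ce=cv2.connectedComponentsWithStats(m.astype(np.uint8)); k=1+s[1:,4].argmax()
    uu,vv=ce[k]; zc=z0+.015; p=pix2w(c,uu,vv,zc); P.append(p); print(s[k],uu,vv,p.round(4))
P=np.array(P); H=P.mean(0); print("hub",H,"r",np.linalg.norm((P-H)[:,:2],axis=1),"ang",np.degrees(np.arctan2(*(P-H)[:,1::-1].T)))
for n in [(354,238),(388,309),(300,350)]:
    print(n,pix2w(c,*n,c["range_z"][n[1],n[0]]))
E
```

```text
[291 224  14  13 142] 297.00704225352115 229.71830985915494 [ 0.5178 -0.0275  0.2675]
[356 201  13  11  85] 362.3176470588235 204.9764705882353 [ 0.6778 -0.0646  0.2697]
[407 243  16  15 171] 414.7485380116959 249.76608187134502 [ 0.6389 -0.2234  0.2668]
[337 272  16  17 226] 344.6106194690266 279.92035398230087 [ 0.4791 -0.1855  0.267 ]
hub [ 0.57840689 -0.12525351  0.2677467 ] r [0.11502467 0.11645197 0.11530886 0.11616716] ang [ 121.79815268   31.40380037  -58.34451559 -148.73716542]
(354, 238) [ 0.56187539 -0.13579597  0.28639745]
(388, 309) [ 0.5283394  -0.25289989  0.20891175]
(300, 350) [ 0.46591624 -0.0981633  -0.00157529]
```

Run:
```python
import pickle,cv2
d=pickle.load(open("d0.pkl","rb"))
im=d["side"]["image"][190:400,260:440,::-1]
cv2.imwrite("pics/sidecrop.png",cv2.resize(im,None,fx=2.8,fy=2.8,interpolation=cv2.INTER_CUBIC))
```

```text
(no output)
```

View pics/sidecrop.png

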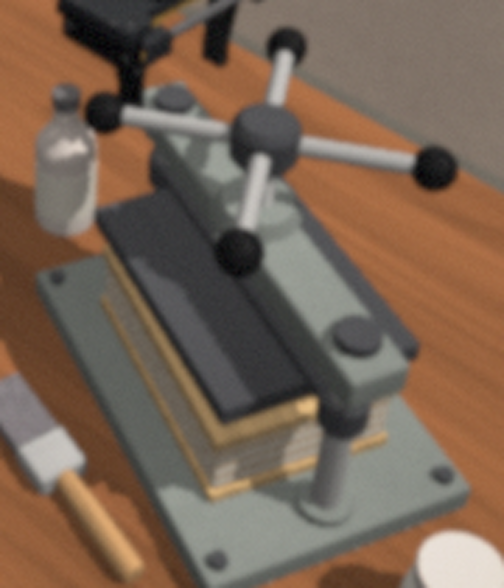

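The crop shows the four-armed handle standing clear above the bridge. The platen is well above the boards, the bottle is behind on the left and the jar is in front on the right. Hub is at (0.578, -0.125, 0.268), so joint ≈ 3.7 rad and about 7.1 rad of winding remains. First I raise, shut the fingers and move over the gap between two arms.

>>> send_rows --increments '[0,0,0,0,0,3,0,0,0,0,0,0,3,0,0,0,0,0,0,3,0,0,0,0,-1.4,-2.6,0,0,0,0,0,-1.4,-2.6,0,0,0,0,0,0,0,0,0,0,0,0,0,0,0,0,0,0,0,0,0,0,0,0,0,0,0,0,0,0,0,0,0,0,0,0,0,0,0,0,0,0,0,0,0,0,0,0,0,0,0,0,0,0,0,0,0,0]' --newtons 10

```text
time: 1.18
position: [0.5971, -0.0515, 0.3204]
tool_rot: [0.707, 0.707, -0.0, -0.0]
ft_force: [0.9, -0.1, 0.1]
grip_width: 0.008
grip_force: 0.0
```

>>> send_rows --increments '[0,0,0,0,0,-1.5,0,0,0,0,0,0,-1.5,0,0,0,0,0,0,-1.5,0,0,0,0,0,0,-1.4,0,0,0,0,0,0,0,0,0,0,0,0,0,0,0]'

```text
time: 1.68
position: [0.5967, -0.0517, 0.261]
tool_rot: [0.707, 0.707, -0.0, -0.001]
ft_force: [0.6, -1.1, 0.5]
grip_width: 0.0007
grip_force: 0.0
```

```bash
cat > arc.py <<'E'
import sys; from h import *
from rig import robot
H=np.array([.5784,-.1253]); R=.075
def plan(da,n,every=True):
    o=robot.get_obs(); p=o["position"]; v=p[:2]-H; a=np.arctan2(v[1],v[0]); r=np.hypot(*v)
    f=o["ft_force"]; print("a",np.degrees(a).round(1),"r",r.round(4),"z",p[2].round(4),"f",f.round(1),"tau cw@tcp",-(v[0]*f[1]-v[1]*f[0]))
    w=[v*100]; out=[]; cur=v*100
    for i in range(1,n+1):
        t=H*0+R*100*np.array([np.cos(a-da*i),np.sin(a-da*i)]); d=np.round(t-cur,2); d=np.clip(d,-4,4); cur=cur+d; out.append(d)
    print(", ".join(f"0,0,0,{d[0]:g},{d[1]:g},{-.382*da:.2f},0" for d in out))
if __name__=="__main__": plan(float(sys.argv[1]),int(sys.argv[2]))
E
python3 arc.py 0.08 20
python3 - <<'E'
from rig import robot
import cv2
cv2.imwrite("pics/s1.png",robot.camera("side")["image"][150:350,230:480,::-1].repeat(2,0).repeat(2,1))
E
```

```text
a 76.1 r 0.0758 z 0.261 f [ 0.6 -1.1  0.5] tau cw@tcp 0.06430840218496875
0,0,0,0.56,-0.24,-0.03,0, 0,0,0,0.56,-0.22,-0.03,0, 0,0,0,0.54,-0.25,-0.03,0, 0,0,0,0.52,-0.3,-0.03,0, 0,0,0,0.49,-0.34,-0.03,0, 0,0,0,0.47,-0.38,-0.03,0, 0,0,0,0.43,-0.42,-0.03,0, 0,0,0,0.4,-0.45,-0.03,0, 0,0,0,0.36,-0.47,-0.03,0, 0,0,0,0.33,-0.51,-0.03,0, 0,0,0,0.28,-0.53,-0.03,0, 0,0,0,0.23,-0.55,-0.03,0, 0,0,0,0.2,-0.57,-0.03,0, 0,0,0,0.14,-0.58,-0.03,0, 0,0,0,0.1,-0.59,-0.03,0, 0,0,0,0.06,-0.6,-0.03,0, 0,0,0,0,-0.6,-0.03,0, 0,0,0,-0.04,-0.6,-0.03,0, 0,0,0,-0.09,-0.59,-0.03,0, 0,0,0,-0.14,-0.58,-0.03,0
```

View pics/s1.png

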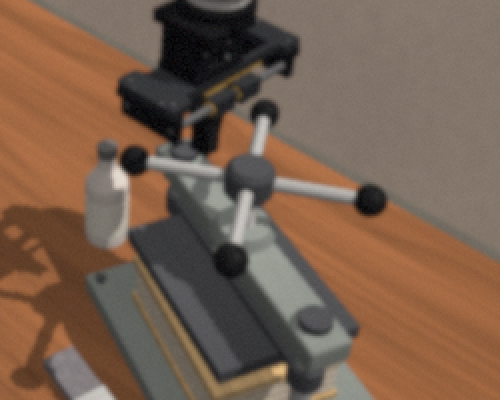

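The shut fingers stand in the gap between the left ball (133,158) and the far ball (265,110), touching nothing. I start pushing.

>>> send_rows --increments '[0,0,0,0.56,-0.24,0,0,0,0,0,0.56,-0.22,0,0,0,0,0,0.54,-0.25,0,0,0,0,0,0.52,-0.3,0,0,0,0,0,0.49,-0.34,-0.03,0,0,0,0,0.47,-0.38,-0.03,0,0,0,0,0.43,-0.42,-0.03,0,0,0,0,0.4,-0.45,-0.03,0,0,0,0,0.36,-0.47,-0.03,0,0,0,0,0.33,-0.51,-0.03,0,0,0,0,0.28,-0.53,-0.03,0,0,0,0,0.23,-0.55,-0.03,0]'

```text
time: 2.73
position: [0.6485, -0.0986, 0.2585]
tool_rot: [0.707, 0.707, -0.0, -0.001]
ft_force: [-2.9, 3.9, -0.3]
grip_width: 0.0008
grip_force: 1.8
```

```bash
python3 arc.py 0.08 20
```

```text
a 20.9 r 0.075 z 0.2585 f [-2.9  3.9 -0.3] tau cw@tcp -0.3464119847489242
0,0,0,0.19,-0.57,-0.03,0, 0,0,0,0.15,-0.58,-0.03,0, 0,0,0,0.09,-0.59,-0.03,0, 0,0,0,0.06,-0.6,-0.03,0, 0,0,0,-0,-0.6,-0.03,0, 0,0,0,-0.05,-0.6,-0.03,0, 0,0,0,-0.09,-0.59,-0.03,0, 0,0,0,-0.14,-0.58,-0.03,0, 0,0,0,-0.19,-0.57,-0.03,0, 0,0,0,-0.23,-0.56,-0.03,0, 0,0,0,-0.27,-0.53,-0.03,0, 0,0,0,-0.32,-0.51,-0.03,0, 0,0,0,-0.35,-0.48,-0.03,0, 0,0,0,-0.4,-0.46,-0.03,0, 0,0,0,-0.43,-0.42,-0.03,0, 0,0,0,-0.46,-0.38,-0.03,0, 0,0,0,-0.49,-0.35,-0.03,0, 0,0,0,-0.51,-0.3,-0.03,0, 0,0,0,-0.54,-0.27,-0.03,0, 0,0,0,-0.56,-0.22,-0.03,0
```

>>> send_rows --increments '[0,0,0,0.19,-0.57,-0.03,0,0,0,0,0.15,-0.58,-0.03,0,0,0,0,0.09,-0.59,-0.03,0,0,0,0,0.06,-0.6,-0.03,0,0,0,0,0,-0.6,-0.03,0,0,0,0,-0.05,-0.6,-0.03,0,0,0,0,-0.09,-0.59,-0.03,0,0,0,0,-0.14,-0.58,-0.03,0,0,0,0,-0.19,-0.57,-0.03,0,0,0,0,-0.23,-0.56,-0.03,0,0,0,0,-0.27,-0.53,-0.03,0,0,0,0,-0.32,-0.51,-0.03,0,0,0,0,-0.35,-0.48,-0.03,0,0,0,0,-0.4,-0.46,-0.03,0,0,0,0,-0.43,-0.42,-0.03,0,0,0,0,-0.46,-0.38,-0.03,0,0,0,0,-0.49,-0.35,-0.03,0,0,0,0,-0.51,-0.3,-0.03,0,0,0,0,-0.54,-0.27,-0.03,0,0,0,0,-0.56,-0.22,-0.03,0]'

```text
time: 4.4
position: [0.6032, -0.1969, 0.2534]
tool_rot: [0.707, 0.707, 0.0, 0.001]
ft_force: [3.5, 3.6, 0.3]
grip_width: 0.0003
grip_force: 1.7
```

```bash
python3 arc.py 0.08 20
python3 - <<'E'
from rig import robot
import cv2
cv2.imwrite("pics/s2.png",robot.camera("side")["image"][150:350,230:480,::-1].repeat(2,0).repeat(2,1))
E
```

```text
a -70.9 r 0.0758 z 0.2534 f [3.5 3.6 0.3] tau cw@tcp -0.33830874847377734
0,0,0,-0.6,-0.1,-0.03,0, 0,0,0,-0.59,-0.13,-0.03,0, 0,0,0,-0.59,-0.08,-0.03,0, 0,0,0,-0.6,-0.03,-0.03,0, 0,0,0,-0.6,0.02,-0.03,0, 0,0,0,-0.6,0.06,-0.03,0, 0,0,0,-0.59,0.11,-0.03,0, 0,0,0,-0.57,0.16,-0.03,0, 0,0,0,-0.57,0.21,-0.03,0, 0,0,0,-0.54,0.24,-0.03,0, 0,0,0,-0.53,0.3,-0.03,0, 0,0,0,-0.5,0.33,-0.03,0, 0,0,0,-0.47,0.37,-0.03,0, 0,0,0,-0.44,0.41,-0.03,0, 0,0,0,-0.41,0.44,-0.03,0, 0,0,0,-0.37,0.47,-0.03,0, 0,0,0,-0.33,0.5,-0.03,0, 0,0,0,-0.29,0.53,-0.03,0, 0,0,0,-0.24,0.54,-0.03,0, 0,0,0,-0.21,0.57,-0.03,0
```

View pics/s2.png

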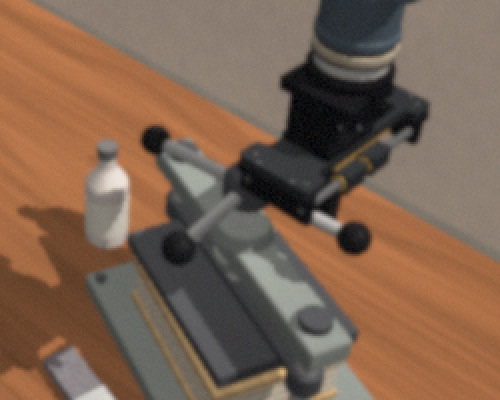

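The handle is turning with the finger behind the arm whose ball is at (355,237), and the bottle and brush are undisturbed. I continue.

>>> send_rows --increments '[0,0,0,-0.6,-0.1,-0.03,0,0,0,0,-0.59,-0.13,-0.03,0,0,0,0,-0.59,-0.08,-0.03,0,0,0,0,-0.6,-0.03,-0.03,0,0,0,0,-0.6,0.02,-0.03,0,0,0,0,-0.6,0.06,-0.03,0,0,0,0,-0.59,0.11,-0.03,0,0,0,0,-0.57,0.16,-0.03,0,0,0,0,-0.57,0.21,-0.03,0,0,0,0,-0.54,0.24,-0.03,0,0,0,0,-0.53,0.3,-0.03,0,0,0,0,-0.5,0.33,-0.03,0,0,0,0,-0.47,0.37,-0.03,0,0,0,0,-0.44,0.41,-0.03,0,0,0,0,-0.41,0.44,-0.03,0,0,0,0,-0.37,0.47,-0.03,0,0,0,0,-0.33,0.5,-0.03,0,0,0,0,-0.29,0.53,-0.03,0,0,0,0,-0.24,0.54,-0.03,0,0,0,0,-0.21,0.57,-0.03,0]'

```text
time: 6.12
position: [0.5067, -0.1474, 0.2474]
tool_rot: [0.707, 0.707, -0.001, 0.001]
ft_force: [2.3, -4.8, -0.1]
grip_width: 0.0005
grip_force: 1.8
```

```bash
python3 arc.py 0.08 20
```

```text
a -162.9 r 0.075 z 0.2474 f [ 2.3 -4.8 -0.1] tau cw@tcp -0.3937611900841942
0,0,0,-0.15,0.58,-0.03,0, 0,0,0,-0.11,0.59,-0.03,0, 0,0,0,-0.06,0.6,-0.03,0, 0,0,0,-0.01,0.6,-0.03,0, 0,0,0,0.04,0.6,-0.03,0, 0,0,0,0.08,0.59,-0.03,0, 0,0,0,0.13,0.59,-0.03,0, 0,0,0,0.18,0.57,-0.03,0, 0,0,0,0.23,0.55,-0.03,0, 0,0,0,0.26,0.54,-0.03,0, 0,0,0,0.31,0.52,-0.03,0, 0,0,0,0.35,0.48,-0.03,0, 0,0,0,0.39,0.46,-0.03,0, 0,0,0,0.42,0.43,-0.03,0, 0,0,0,0.46,0.39,-0.03,0, 0,0,0,0.48,0.35,-0.03,0, 0,0,0,0.51,0.32,-0.03,0, 0,0,0,0.54,0.27,-0.03,0, 0,0,0,0.55,0.22,-0.03,0, 0,0,0,0.57,0.19,-0.03,0
```

>>> send_rows --increments '[0,0,0,-0.15,0.58,-0.03,0,0,0,0,-0.11,0.59,-0.03,0,0,0,0,-0.06,0.6,-0.03,0,0,0,0,-0.01,0.6,-0.03,0,0,0,0,0.04,0.6,-0.03,0,0,0,0,0.08,0.59,-0.03,0,0,0,0,0.13,0.59,-0.03,0,0,0,0,0.18,0.57,-0.03,0,0,0,0,0.23,0.55,-0.03,0,0,0,0,0.26,0.54,-0.03,0,0,0,0,0.31,0.52,-0.03,0,0,0,0,0.35,0.48,-0.03,0,0,0,0,0.39,0.46,-0.03,0,0,0,0,0.42,0.43,-0.03,0,0,0,0,0.46,0.39,-0.03,0,0,0,0,0.48,0.35,-0.03,0,0,0,0,0.51,0.32,-0.03,0,0,0,0,0.54,0.27,-0.03,0,0,0,0,0.55,0.22,-0.03,0,0,0,0,0.57,0.19,-0.03,0]'

```text
time: 7.78
position: [0.5586, -0.052, 0.2409]
tool_rot: [0.707, 0.707, -0.0, -0.001]
ft_force: [-3.4, -2.3, -0.3]
grip_width: 0.0005
grip_force: 1.7
```

```bash
python3 arc.py 0.05 20
```

```text
a 105.1 r 0.076 z 0.2409 f [-3.4 -2.3 -0.3] tau cw@tcp -0.29622426205599783
0,0,0,0.39,-0.01,-0.02,0, 0,0,0,0.37,0.07,-0.02,0, 0,0,0,0.37,0.06,-0.02,0, 0,0,0,0.37,0.03,-0.02,0, 0,0,0,0.38,0.01,-0.02,0, 0,0,0,0.37,0,-0.02,0, 0,0,0,0.38,-0.02,-0.02,0, 0,0,0,0.37,-0.04,-0.02,0, 0,0,0,0.37,-0.06,-0.02,0, 0,0,0,0.37,-0.08,-0.02,0, 0,0,0,0.36,-0.1,-0.02,0, 0,0,0,0.36,-0.11,-0.02,0, 0,0,0,0.35,-0.14,-0.02,0, 0,0,0,0.34,-0.15,-0.02,0, 0,0,0,0.34,-0.16,-0.02,0, 0,0,0,0.32,-0.19,-0.02,0, 0,0,0,0.32,-0.2,-0.02,0, 0,0,0,0.31,-0.21,-0.02,0, 0,0,0,0.29,-0.23,-0.02,0, 0,0,0,0.29,-0.25,-0.02,0
```

>>> send_rows --increments '[0,0,0,0.39,0.05,-0.02,0,0,0,0,0.37,0.06,-0.02,0,0,0,0,0.37,0.04,-0.02,0,0,0,0,0.37,0.03,-0.02,0,0,0,0,0.38,0.01,-0.02,0,0,0,0,0.37,0,-0.02,0,0,0,0,0.38,-0.02,-0.02,0,0,0,0,0.37,-0.04,-0.02,0,0,0,0,0.37,-0.06,-0.02,0,0,0,0,0.37,-0.08,-0.02,0,0,0,0,0.36,-0.1,-0.02,0,0,0,0,0.36,-0.11,-0.02,0,0,0,0,0.35,-0.14,-0.02,0,0,0,0,0.34,-0.15,-0.02,0,0,0,0,0.34,-0.16,-0.02,0,0,0,0,0.32,-0.19,-0.02,0]'

```text
time: 9.12
position: [0.6172, -0.061, 0.238]
tool_rot: [0.707, 0.707, 0.0, -0.0]
ft_force: [-3.9, 1.4, -0.4]
grip_width: 0.0003
grip_force: 1.8
```

```bash
python3 arc.py 0.04 12
```

```text
a 58.9 r 0.0751 z 0.238 f [-3.9  1.4 -0.4] tau cw@tcp -0.3028142416917593
0,0,0,0.25,-0.17,-0.02,0, 0,0,0,0.25,-0.17,-0.02,0, 0,0,0,0.24,-0.18,-0.02,0, 0,0,0,0.23,-0.19,-0.02,0, 0,0,0,0.22,-0.19,-0.02,0, 0,0,0,0.22,-0.21,-0.02,0, 0,0,0,0.21,-0.22,-0.02,0, 0,0,0,0.2,-0.22,-0.02,0, 0,0,0,0.19,-0.23,-0.02,0, 0,0,0,0.18,-0.24,-0.02,0, 0,0,0,0.17,-0.25,-0.02,0, 0,0,0,0.16,-0.25,-0.02,0
```

>>> send_rows --increments '[0,0,0,0.25,-0.17,-0.02,0,0,0,0,0.25,-0.17,-0.02,0,0,0,0,0.24,-0.18,-0.02,0,0,0,0,0.23,-0.19,-0.02,0,0,0,0,0.22,-0.19,-0.01,0,0,0,0,0.22,-0.21,-0.01,0,0,0,0,0.21,-0.22,-0.01,0,0,0,0,0.2,-0.22,-0.01,0]'

```text
time: 9.78
position: [0.6352, -0.0767, 0.2367]
tool_rot: [0.707, 0.707, 0.0, -0.0]
ft_force: [-4.0, 2.0, 0.3]
grip_width: 0.0002
grip_force: 1.6
```

```bash
python3 arc.py 0.04 8
```

```text
a 40.5 r 0.0747 z 0.2367 f [-4.   2.   0.3] tau cw@tcp -0.3099890707178323
0,0,0,0.21,-0.21,-0.02,0, 0,0,0,0.18,-0.24,-0.02,0, 0,0,0,0.17,-0.25,-0.02,0, 0,0,0,0.17,-0.25,-0.02,0, 0,0,0,0.15,-0.26,-0.02,0, 0,0,0,0.14,-0.27,-0.02,0, 0,0,0,0.13,-0.27,-0.02,0, 0,0,0,0.12,-0.27,-0.02,0
```

>>> send_rows --increments '[0,0,0,0.21,-0.21,-0.01,0,0,0,0,0.18,-0.24,-0.01,0,0,0,0,0.17,-0.25,-0.02,0,0,0,0,0.17,-0.25,-0.02,0,0,0,0,0.15,-0.26,-0.01,0,0,0,0,0.14,-0.27,-0.01,0]'

```text
time: 10.28
position: [0.6454, -0.0916, 0.236]
tool_rot: [0.707, 0.707, 0.0, 0.0]
ft_force: [-3.1, 2.9, -0.3]
grip_width: 0.0004
grip_force: 1.5
```

```bash
python3 arc.py 0.04 6
```

```text
a 26.7 r 0.075 z 0.236 f [-3.1  2.9 -0.3] tau cw@tcp -0.2977971752017872
0,0,0,0.13,-0.27,-0.02,0, 0,0,0,0.12,-0.27,-0.02,0, 0,0,0,0.11,-0.28,-0.02,0, 0,0,0,0.1,-0.29,-0.02,0, 0,0,0,0.08,-0.29,-0.02,0, 0,0,0,0.07,-0.29,-0.02,0
```

>>> send_rows --increments '[0,0,0,0.13,-0.27,-0.02,0,0,0,0,0.12,-0.27,-0.01,0,0,0,0,0.11,-0.28,-0.02,0,0,0,0,0.1,-0.29,-0.01,0]'

```text
time: 10.62
position: [0.6498, -0.1026, 0.2354]
tool_rot: [0.707, 0.707, 0.0, -0.0]
ft_force: [-2.5, 4.0, 0.3]
grip_width: 0.0004
grip_force: 1.8
```

```bash
python3 arc.py 0.04 6
```

```text
a 17.7 r 0.0749 z 0.2354 f [-2.5  4.   0.3] tau cw@tcp -0.3418288406716991
0,0,0,0.1,-0.28,-0.02,0, 0,0,0,0.07,-0.3,-0.02,0, 0,0,0,0.06,-0.29,-0.02,0, 0,0,0,0.05,-0.29,-0.02,0, 0,0,0,0.04,-0.3,-0.02,0, 0,0,0,0.03,-0.3,-0.02,0
```

>>> send_rows --increments '[0,0,0,0.09,-0.28,-0.01,0,0,0,0,0.07,-0.3,-0.02,0,0,0,0,0.06,-0.29,-0.01,0,0,0,0,0.05,-0.29,-0.01,0]'

```text
time: 10.95
position: [0.6517, -0.113, 0.2347]
tool_rot: [0.707, 0.707, 0.0, -0.002]
ft_force: [-3.4, 7.4, 1.4]
grip_width: 0.0006
grip_force: 3.1
```

```bash
python3 arc.py 0.04 6
```

```text
a 9.5 r 0.0743 z 0.2347 f [-3.4  7.4  1.4] tau cw@tcp -0.5809710003146259
0,0,0,0.11,-0.29,-0.02,0, 0,0,0,0.03,-0.29,-0.02,0, 0,0,0,0.02,-0.3,-0.02,0, 0,0,0,0.01,-0.3,-0.02,0, 0,0,0,-0,-0.3,-0.02,0, 0,0,0,-0.02,-0.3,-0.02,0
```

The handle is stiffening. A small further nudge, then hold and read.

>>> send_rows --increments '[0,0,0,0.04,-0.29,-0.01,0,0,0,0,0.03,-0.29,-0.01,0,0,0,0,0,0,0,0]'

```text
time: 11.2
position: [0.6525, -0.1188, 0.2344]
tool_rot: [0.707, 0.707, 0.001, -0.002]
ft_force: [-2.9, 5.0, 0.0]
grip_width: 0.0003
grip_force: 2.5
```

```bash
python3 arc.py 0.04 4
python3 - <<'E'
from rig import robot
import cv2
cv2.imwrite("pics/s3.png",robot.camera("side")["image"][150:400,230:480,::-1].repeat(2,0).repeat(2,1))
E
```

```text
a 5.0 r 0.0744 z 0.2344 f [-2.9  5.   0. ] tau cw@tcp -0.39251313752753975
0,0,0,0.08,-0.29,-0.02,0, 0,0,0,0.01,-0.3,-0.02,0, 0,0,0,-0.01,-0.3,-0.02,0, 0,0,0,-0.01,-0.3,-0.02,0
```

View pics/s3.png

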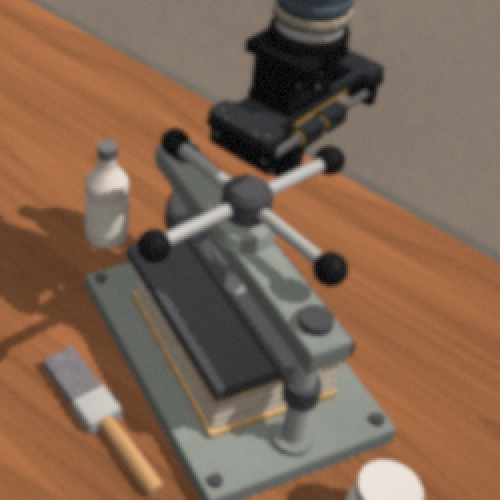

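The platen now bears on the stack, with bottle, brush and jar unmoved. I measure the arm angle and continue in small steps, reading the force in motion.

>>> send_rows --increments '[0,0,0,0.02,-0.29,-0.01,0,0,0,0,0.01,-0.29,-0.01,0]'

```text
time: 11.42
position: [0.6524, -0.1231, 0.2341]
tool_rot: [0.707, 0.707, 0.001, -0.003]
ft_force: [-4.6, 9.4, 2.1]
grip_width: 0.0006
grip_force: 3.9
```

```bash
python3 arc.py 0.04 1
cat > ball.py <<'E'
from h import *; from rig import robot
c=robot.camera("side"); g=c["image"].max(2)
P=[]
for u,v in[(317,221),(396,230),(396,284),(306,272)]:
    z0=np.median(c["range_z"][v-2:v+3,u-2:u+3]); m=np.zeros(g.shape,bool); m[v-12:v+13,u-12:u+13]=1
    m&=(g<60)&(abs(c["range_z"]-z0)<.025)
    n,l,s,ce=cv2.connectedComponentsWithStats(m.astype(np.uint8)); k=1+s[1:,4].argmax()
    p=pix2w(c,*ce[k],z0+.015); P.append(p); print(s[k],p.round(4))
P=np.array(P); H=np.array([.5784,-.1253]); print(np.degrees(np.arctan2(P[:,1]-H[1],P[:,0]-H[0])),P.mean(0))
E
python3 ball.py
```

```text
a 1.7 r 0.0741 z 0.2341 f [-4.6  9.4  2.1] tau cw@tcp -0.7082650909907817
0,0,0,0.1,-0.3,-0.02,0
[314 214  12  13 106] [ 0.6028 -0.0104  0.2385]
[391 225  13  13 111] [ 0.693  -0.1504  0.2404]
[385 279  15  15 183] [ 0.554  -0.2373  0.239 ]
[297 264  16  15 185] [ 0.465  -0.1013  0.2391]
[  78.02733741  -12.36712479 -102.29513126  168.05273025] [ 0.57867502 -0.12485068  0.23924419]
```

>>> send_rows --increments '[0,0,0,0,-0.28,-0.01,0]'

```text
time: 11.55
position: [0.6524, -0.1255, 0.234]
tool_rot: [0.707, 0.707, 0.001, -0.003]
ft_force: [-4.7, 9.9, 1.5]
grip_width: 0.0004
grip_force: 4.1
```

```bash
python3 arc.py 0.04 1; python3 ball.py
```

```text
a -0.2 r 0.074 z 0.234 f [-4.7  9.9  1.5] tau cw@tcp -0.7350812124293161
0,0,0,0.09,-0.3,-0.02,0
[316 214  12  13 106] [ 0.6087 -0.0098  0.2366]
[392 227  13  12 113] [ 0.693  -0.1537  0.2392]
[384 280  14  15 175] [ 0.5507 -0.2364  0.2383]
[296 263  16  15 183] [ 0.4663 -0.0972  0.2383]
[  75.29789078  -13.89956033 -103.99285841  165.90212579] [ 0.57968391 -0.1242284   0.23808674]
```

>>> send_rows --increments '[0,0,0,-0.01,-0.3,-0.01,0,0,0,0,-0.02,-0.3,-0.01,0]'

```text
time: 11.77
position: [0.6521, -0.1309, 0.2337]
tool_rot: [0.707, 0.707, 0.002, -0.004]
ft_force: [-2.7, 10.5, -0.3]
grip_width: 0.0002
grip_force: 4.6
```

```bash
python3 arc.py 0.04 1; python3 ball.py
```

```text
a -4.4 r 0.0739 z 0.2337 f [-2.7 10.5 -0.3] tau cw@tcp -0.759856049335711
0,0,0,0.08,-0.31,-0.02,0
[316 222  12   9  53] [0.6346 0.0086 0.1906]
[395 229  13  13 120] [ 0.6973 -0.1583  0.2326]Traceback (most recent call last):
  File "ball.py", line 7, in <module>
    n,l,s,ce=cv2.connectedComponentsWithStats(m.astype(np.uint8)); k=1+s[1:,4].argmax()
                                                                       ~~~~~~~~~~~~~~^^
ValueError: attempt to get argmax of an empty sequence
```

Resistance is now about 7 N referred to 80 mm, mid-band. I back off the arm and lift clear.

>>> send_rows --increments '[0,0,0,0,0.4,0,0,0,0,0,0,0.8,0,0,0,0,0,0,0.8,0,0,0,0,0,0,0,1.5,0,0,0,0,0,0,2.5,0,0,0,0,0,0,3,0,0,0,0,0,0,3,0,0,0,0,0,3,2,0,0,0,0,0,3,0,0,0,0,0,0,3,0,0,0,0,0,0,3,0,0,0,0,0,0,0,0,0,0,0,0,0,0,0,0]'

```text
time: 12.9
position: [0.6537, 0.007, 0.3549]
tool_rot: [0.706, 0.708, 0.0, 0.001]
ft_force: [-0.6, 0.3, -0.6]
grip_width: 0.0002
grip_force: 0.0
```

Run:
```python
from rig import robot
import cv2
from h import *
c=robot.camera("side"); cv2.imwrite("pics/s4.png",c["image"][150:410,230:480,::-1].repeat(2,0).repeat(2,1))
H=np.array([.5784,-.1253]); g=(c["image"].max(2)<60).astype(np.uint8)
n,l,s,ce=cv2.connectedComponentsWithStats(g)
for k in range(1,n):
    if 70<s[k,4]<260 and 280<ce[k][0]<430:
        p=ray_plane(c,*ce[k],.2405); print(ce[k].round(1),p.round(4),np.degrees(np.arctan2(p[1]-H[1],p[0]-H[0])),np.hypot(*(p[:2]-H)))
print(robot.get_obs()["ft_force"])
```

```text
[322.6 220.4] [ 0.6052 -0.0186  0.2405] 75.92022060389513 0.10999070146861975
[401.6 234.8] [ 0.6883 -0.1634  0.2405] -19.116681302625086 0.11630704230208518
[348.9 255.3] [ 0.5598 -0.1304  0.2405] -164.7471648673597 0.019319093860746695
[386.  288.3] [ 0.5397 -0.2346  0.2405] -109.52421538536932 0.11594456605055839
[ 1.11377609  0.05921035 -0.81814417]
```

View pics/s4.png

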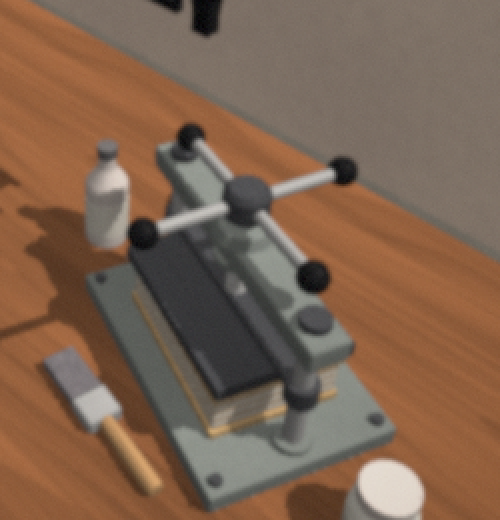

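The platen is down on the stack, the handle stays at about -19° (7.17 rad turned, joint ≈ 10.9), the surroundings are undisturbed and the hand is clear.

```bash
python3 -c "
from rig import robot
print(robot.hand_in())"
```

```text
the job is handed in; nothing more can be done
None
```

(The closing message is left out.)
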